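Put away the blue pottery tool kit

TASK

Put the blue tool kit away in the blue-rimmed tray: lay the blue loop tool and the blue rib flat, each squarely on its own dark outline and lined up with it, and stand the blue stamp upright, foot down, on the dark disc. The orange tools belong to somebody else and the little grey pinch pot is drying: leave them where they are.

Things in the scene. Friction and masses are not known exactly. Their poses are not given: they have to be found in the camera images.
- loop_blue: Blue loop tool lying flat: square-section blue plastic handle 60 x 16 x 16 mm in the middle with a flat steel wire loop (24 mm wide, wire 8 mm above the underside) at each end, 104 mm long along x. Origin: underside centre, which is also the middle of the handle and the centre of mass; z up. Half a turn about z makes no difference. About 40 g. Belongs in the tray.
- rib_blue: Blue pottery rib lying flat: solid blue plastic plate with straight long sides and round ends, 82 mm long (x), 34 mm wide (y), 12 mm thick, a dark spot in the middle. Origin: underside centre; z up. Half a turn about z makes no difference. About 40 g. Belongs in the tray.
- stamp_blue: Blue clay stamp standing upright: round wooden foot of 38 mm diameter and 12 mm height, above it a round blue handle of 26 mm diameter up to 50 mm height. Origin: centre of the foot's underside; z up. About 60 g. Belongs in the tray.
- loop_orange: Orange loop tool lying flat: square-section orange plastic handle 60 x 16 x 16 mm in the middle with a flat steel wire loop (24 mm wide, wire 8 mm above the underside) at each end, 104 mm long along x. Origin: underside centre, which is also the middle of the handle and the centre of mass; z up. Half a turn about z makes no difference. About 40 g. Not of this kit: leave it.
- rib_orange: Orange pottery rib lying flat: solid orange plastic plate with straight long sides and round ends, 82 mm long (x), 34 mm wide (y), 12 mm thick, a dark spot in the middle. Origin: underside centre; z up. Half a turn about z makes no difference. About 40 g. Not of this kit: leave it.
- stamp_orange: Orange clay stamp standing upright: round wooden foot of 38 mm diameter and 12 mm height, above it a round orange handle of 26 mm diameter up to 50 mm height. Origin: centre of the foot's underside; z up. About 60 g. Not of this kit: leave it.
- mat_loop: Mat for the loop tool: fixed white plate 110 (x) x 80 (y) x 4 mm in a shallow fixed wooden tray with a blue rim (8 mm wide, 16 mm high, 130 x 272 mm over all). Origin: centre of its underside, 6 mm above the table, below the outline's centre. The 3 mats lie side by side along y, 86 mm apart, in any sequence. Its dark outline is a bar with a frame at each end, 104 mm long along x, 16 to 26 mm wide.
- mat_rib: Mat for the rib: fixed white plate 110 (x) x 80 (y) x 4 mm in a shallow fixed wooden tray with a blue rim (8 mm wide, 16 mm high, 130 x 272 mm over all). Origin: centre of its underside, 6 mm above the table, below the outline's centre. The 3 mats lie side by side along y, 86 mm apart, in any sequence. Its dark outline is a long shape with round ends, 82 mm along x and 34 mm wide.
- mat_stamp: Mat for the stamp: fixed white plate 110 (x) x 80 (y) x 4 mm in a shallow fixed wooden tray with a blue rim (8 mm wide, 16 mm high, 130 x 272 mm over all). Origin: centre of its underside, 6 mm above the table, below the outline's centre. The 3 mats lie side by side along y, 86 mm apart, in any sequence. Its dark outline is a disc of 42 mm diameter.
- pinch_pot: Small grey unglazed pinch pot drying among the tools, an open bowl of 56 mm rim diameter and 36 mm height. Origin: centre of its underside; z up. It stays where it is. (A flat terracotta test tile, 50 x 50 x 8 mm, also lies among the tools and does not matter.)
Mind the look-alikes: they are no part of the job. Of the things that look like the stamp_blue, take the one that is farthest to the robot's right at the start. Leave any white look-alike of the rib_blue alone.

How it is judged:
At the end, for the whole second after the job is handed in: Each blue tool rests on its own mat, centre within 14 mm of the outline's centre, flat (the stamp upright) to 0.15 rad, loop tool and rib lined up with their outlines to 0.3 rad (either way round), released and still; the orange tools and the pinch pot are within 20 mm of where they began (horizontal distance between loop_blue and mat_loop below 0.014 m and z of loop_blue in the frame of mat_loop between 0.001 and 0.008 m and angle between each of loop_blue, rib_blue, stamp_blue's own z axis and vertical below 0.15 rad and linear speed of each of loop_blue, rib_blue, stamp_blue below 0.02 m/s and angular speed of each of loop_blue, rib_blue, stamp_blue below 0.3 rad/s and angle between the x axis of loop_blue and the x axis of mat_loop, either way round below 0.3 rad and horizontal distance between rib_blue and mat_rib below 0.014 m and z of rib_blue in the frame of mat_rib between 0.001 and 0.008 m and angle between the x axis of rib_blue and the x axis of mat_rib, either way round below 0.3 rad and horizontal distance between stamp_blue and mat_stamp below 0.014 m and z of stamp_blue in the frame of mat_stamp between 0.001 and 0.008 m and distance of each of loop_orange, rib_orange, stamp_orange, pinch_pot from where it was at the start of the episode below 0.02 m); the robot touches nothing.
It fails at once if an orange tool or the pinch pot is moved by more than 20 mm (distance of any of loop_orange, rib_orange, stamp_orange, pinch_pot from where it was at the start of the episode above 0.02 m).
It also fails if it takes over 88 s, if anything falls off the work surface, if the arm or the gripper's body presses on something with over 40 N, if the wrist force passes 120 N, or if a joint passes its speed limit or range.

ROBOT

A 7-joint arm with a two-finger parallel gripper is mounted at the origin on the work surface. World frame = base frame: x ahead of the robot, y to its left, z up, the work surface at z = 0. Lengths are in m, angles in rad, forces in N, time in s.
With the tool pointing down it reaches from about 0.4 to 0.875 m from the base axis. Payload 19.3 kg.
Tool frame: the origin (TCP) lies where the fingers leave the gripper's body, on its centre line; the fingertips stand bot.tip_reach ahead of it and the grasp point (between the pads) lies 54 mm ahead of it (bot.tip_reach is the distance from the TCP to the fingertips, in m); z points along the fingers, y is the line along which they close (so a half turn about z gives the same grasp; the last joint's range is limited). The gripper opens to 85 mm and grips with 20 to 120 N. Pads are 22 mm wide; open, the fingers measure 114 mm over their backs; the gripper's body (76 mm by 85 mm) begins 54 mm behind the grasp point. The pads swing forward as they close: fully open they stand 13 mm farther back than shut.
Start: joints at [-1.209, 0.521, -0.036, 1.599, 0.021, 1.021, -0.113], TCP at [0.262, 0.568, 0.304] pointing down, gripper open.
Joint ranges: [-2.91, 2.91], [-0.3, 2.13], [-1.5, 1.42], [0.17, 2.43], [-1.26, 4.41], [0.16, 1.93], [-2.52, 2.52]. Speed limits (rad/s): [1.89, 1.89, 2.39, 2.39, 3.01, 3.01, 3.01].

INTERFACE

Orientations are given as [roll, pitch, yaw] about the fixed x, y, z axes, in that order (R = Rz(yaw) Ry(pitch) Rx(roll)).
In Python, from workcell import bot gives the robot as it stands. The module is installed in compiled form; this text tells all that it offers.
- The arm moves only by the shell command python3 -m jog 'ROWS' [FORCE]. ROWS is JSON, a list that holds one entry, the list of rows, each a list of 7 numbers: the shift along the tool's x, y, z in mm, then the turn, a rotation vector about the tool's x, y, z in rad, then the opening, from 0 (shut) to 1 (fully open). In form: [[[tx, ty, tz, wx, wy, wz, fingers], ...]]. A call has 1 to 5 rows; each row shifts and turns the commanded pose from where the row before left it, along the tool's axes as they then stand; what a row does not reach is not made up. A row lasts 1/10 s, in which the tool goes at most 50 mm and 8.59 degrees, less where a joint would pass 70% of its speed; a pose out of reach is approached as far as the arm can. A call is refused whole if a number of a shift passes 50 or a number of a turn 0.15, either way. A call with a gripper value outside its range is refused whole. The fingers move at their own pace and stop on an object; FORCE is the grip in N (left out, the last holds). Time passes only in rows, so rows that do not move let the fingers close. It gives the time, the measured TCP pose, the force, the opening and the grip force at its end, in the units of the state.
- bot.observe(): the state, without advancing time (a new reading comes with each control period).
- bot.grab_frame(name): name is "scene" or "top" or "wrist"; returns a dict with "img" (400x640x3 uint8, red, green, blue), "intrinsics" (3x3 intrinsics, pixels), "R" (3x3) and "t" (3): a world point X has camera coordinates R X + t; the wrist camera has in their place "tool_from_camera" (4x4, takes a point from camera to tool coordinates, whose origin is the TCP and whose axes are the flange's). Camera axes: x right, y down, z forward; pixel columns grow to the right and rows downward; lengths in m; the calibration is good to about 2 mm. A picture is of the moment at which its call begins: read the wrist's pose just before it. There is no depth.
- bot.job_done(): hands the job in; it is judged then, once.
Trained networks look in a picture, given as the dict that the camera call returned (one of the last four; its "shot" number tells which), for a name from the list of things; names that differ only in an ending like _2 or _b are one class to them, and where a whole thing is asked for, a point or a joint stands for the part that bears it (a point fixed in the world has none). Each returns a list of dicts, best first, with "conf" (0 to 1); they miss things now and then, are a little off and sometimes report something else, mostly with a low value. They report only what shows in the picture. A call takes as long as a camera call. They do not tell look-alikes from the thing itself.
- bot.trace(query, picture): "region" (400x640 bool, what is visible of it).
- bot.spot_point(query, picture): "xyz" ([x, y, z] in m, in world coordinates, good to about 4 mm: a listed point, or the origin of a listed thing).
The state is a dict: "clock": time; "qpos": joint angles; "qd": joint speeds; "joint_efforts": joint torques, N m; "position": TCP position; "tool_rot": TCP orientation; "force": force on the tool from outside, world axes, zero at the start; "moment": the same for the moment, N m; "grip_width": finger opening in m; "finger_force": force on a finger pad.
Only numpy, scipy, OpenCV 4.12 (cv2) and the standard library are available. Lean on these libraries where they do the work, as an engineer would, in place of code of your own. Each camera call takes 0.05 s, during which the arm holds its last target. There are 200 camera calls.

## Working session

There is one attempt and no reset: what is moved stays moved. The work goes in short steps, Python scripts to look and compute and a shell command to move; the robot and the scene stay as the last step left them, time stands still between calls to the robot, and variables do not carry over. Pictures are saved under pics/ and viewed, at most 14 in all, crops included, and the job is handed in when it is done.

```bash
mkdir -p pics; cat > h.py <<'E'
from workcell import bot
import numpy as np, cv2
from scipy.spatial.transform import Rotation as Ro
def save(f,n): cv2.imwrite(f'pics/{n}.png',f['img'][:,:,::-1])
def proj(f,X):
    c=f['R']@np.array(X)+f['t']; p=f['intrinsics']@c; return (p[:2]/p[2]).round()
E
python3 - <<'E'
from h import *
s=bot.observe(); print(s['clock'],s['position'],s['tool_rot'],bot.tip_reach,s['grip_width'])
names="loop_blue rib_blue stamp_blue loop_orange rib_orange stamp_orange mat_loop mat_rib mat_stamp pinch_pot".split()
for c in ("scene","top"):
    f=bot.grab_frame(c); save(f,c)
    for n in names:
        print(c,n,[(round(d['conf'],2),np.round(d['xyz'],3).tolist(),proj(f,d['xyz']).tolist()) for d in bot.spot_point(n,f)[:4]])
print(bot.observe()['clock'])
E
```

```text
0.0 [0.26144411 0.56741055 0.30334925] [-3.14047169e+00  4.51589545e-05  2.70983194e+00] 0.0726 0.08561264485860157
scene loop_blue [(0.45, [0.447, -0.237, 0.005], [317.0, 167.0])]
scene rib_blue [(0.48, [0.598, -0.462, -0.001], [246.0, 148.0]), (0.47, [0.602, -0.356, 0.001], [258.0, 163.0])]
scene stamp_blue [(0.65, [0.616, 0.026, 0.0], [310.0, 231.0]), (0.64, [0.728, 0.145, -0.0], [293.0, 274.0]), (0.51, [0.66, 0.114, 0.001], [312.0, 257.0])]
scene loop_orange [(0.68, [0.434, -0.094, 0.0], [345.0, 190.0])]
scene rib_orange [(0.49, [0.446, -0.362, 0.001], [299.0, 150.0])]
scene stamp_orange [(0.69, [0.58, -0.101, 0.004], [300.0, 202.0]), (0.27, [0.616, 0.026, 0.003], [310.0, 231.0])]
scene mat_loop [(0.75, [0.515, 0.357, 0.0], [419.0, 300.0])]
scene mat_rib [(0.56, [0.516, 0.272, 0.004], [396.0, 275.0])]
scene mat_stamp [(0.75, [0.522, 0.187, 0.008], [374.0, 254.0])]
scene pinch_pot [(0.78, [0.459, 0.022, -0.002], [359.0, 214.0])]
top loop_blue [(0.54, [0.455, -0.238, -0.001], [393.0, 248.0])]
top rib_blue [(0.82, [0.602, -0.351, 0.0], [434.0, 190.0]), (0.64, [0.596, -0.463, -0.002], [477.0, 191.0])]
top stamp_blue [(0.72, [0.666, 0.105, -0.001], [257.0, 169.0]), (0.59, [0.726, 0.141, -0.002], [243.0, 146.0])]
top loop_orange [(0.78, [0.432, -0.1, -0.003], [339.0, 258.0])]
top rib_orange [(0.38, [0.512, 0.269, 0.008], [192.0, 230.0])]
top stamp_orange [(0.74, [0.582, -0.099, -0.0], [337.0, 200.0])]
top mat_loop [(0.96, [0.515, 0.352, 0.009], [159.0, 230.0]), (0.69, [0.583, -0.098, -0.0], [336.0, 199.0])]
top mat_rib [(0.56, [0.513, 0.271, 0.009], [191.0, 230.0])]
top mat_stamp [(0.62, [0.519, 0.183, 0.007], [226.0, 227.0])]
top pinch_pot [(0.68, [0.46, 0.021, -0.0], [291.0, 248.0])]
1.1
```

View pics/scene.png

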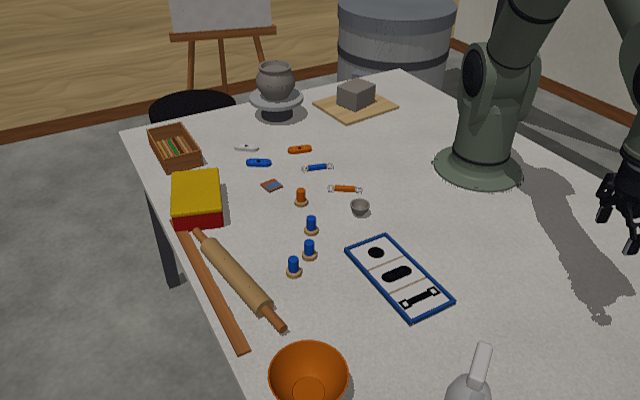

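View pics/top.png

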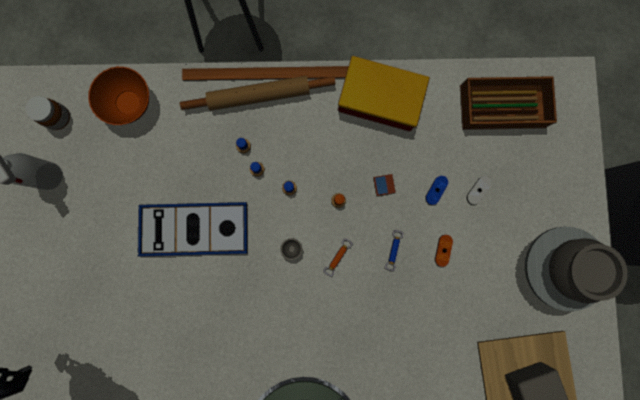

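The blue stamps are at scene (311,225), (309,249), (293,267) and top (289,187), (256,169), (242,145). The robot's right is -y, so the one at top (289,187), y≈0.03, is meant. The blue rib is at top (437,190), and the white one at (478,190) is the look-alike to leave. The mats run left to right as loop, rib, stamp. Next I measure heights and yaws and make one enlarged crop.

```bash
python3 - <<'E'
from h import *
T=bot.grab_frame("top"); S=bot.grab_frame("scene")
def un(f,uv,z):
    uv=np.asarray(uv,float).reshape(-1,2)
    d=np.c_[uv,np.ones(len(uv))]@np.linalg.inv(f['intrinsics']).T@f['R']
    o=-f['R'].T@f['t']; return o+d*((z-o[2])/d[:,2])[:,None]
guess=dict(loop_blue=(.452,-.238),rib_blue=(.602,-.353),stamp_blue=(.616,.026),mat_loop=(.515,.354),mat_rib=(.514,.271),mat_stamp=(.52,.185))
h=dict(loop_blue=.01,rib_blue=.012,stamp_blue=.025,mat_loop=.01,mat_rib=.01,mat_stamp=.01)
def P(f): return f['intrinsics']@np.c_[f['R'],f['t']]
for n,g in guess.items():
    cs=[]
    for f in (T,S):
        best=None
        for d in bot.trace(n,f):
            m=d['region'];p=np.argwhere(m)[:,::-1]
            X=un(f,p,h[n]); c=X[:,:2].mean(0)
            e=np.hypot(*(c-g))
            if e<.035 and (best is None or e<best[0]): best=(e,p,X,d['conf'])
        if best is None: cs.append(None); print(n,'missed'); continue
        _,p,X,cf=best; cs.append(p.mean(0))
        w,v=np.linalg.eigh(np.cov(X[:,:2].T)); 
        print(n,round(cf,2),len(p),'ctr',X.mean(0).round(4),'yaw',round(np.arctan(v[1,1]/v[0,1]),3),'sd',np.sqrt(w).round(4))
    if all(c is not None for c in cs):
        q=cv2.triangulatePoints(P(T),P(S),cs[0].reshape(2,1),cs[1].reshape(2,1)); print('   tri',(q[:3]/q[3]).ravel().round(4))
# dark outlines and rim in top
img=T['img'].astype(int); hsv=cv2.cvtColor(T['img'],cv2.COLOR_RGB2HSV)
sub=np.zeros((400,640),bool); sub[195:265,130:255]=1
b=sub&(hsv[...,0]>100)&(hsv[...,0]<130)&(hsv[...,1]>120)
r=cv2.minAreaRect(un(T,np.argwhere(b)[:,::-1],.016)[:,:2].astype(np.float32)*1000); print('rim',r)
sub[:]=0; sub[208:250,146:240]=1
n,l,st,c=cv2.connectedComponentsWithStats((sub&(img.sum(2)<130)).astype(np.uint8))
for i in range(1,n):
    if st[i,4]>30: print(st[i],un(T,c[i],.01).round(4))
a=cv2.resize(T['img'][130:210,225:345],None,fx=5,fy=5); b=cv2.resize(T['img'][150:210,425:500],None,fx=5,fy=5)
o=np.zeros((720,600,3),np.uint8); o[:400]=a; o[410:710,:375]=b; o=o[:,:]; cv2.imwrite('pics/crop.png',cv2.resize(o,(500,600))[:,:,::-1])
E
```

```text
loop_blue 0.69 242 ctr [ 0.45   -0.2374  0.01  ] yaw -0.195 sd [0.0057 0.0243]
loop_blue 0.52 202 ctr [ 0.4483 -0.2269  0.01  ] yaw -0.247 sd [0.0123 0.0242]
   tri [ 0.4466 -0.2364  0.0044]
rib_blue 0.87 400 ctr [ 0.5986 -0.352   0.012 ] yaw -0.562 sd [0.01   0.0214]
rib_blue 0.59 165 ctr [ 0.6093 -0.3399  0.012 ] yaw -0.625 sd [0.0127 0.02  ]
   tri [ 6.013e-01 -3.563e-01  1.000e-04]
stamp_blue 0.73 178 ctr [0.6118 0.0234 0.025 ] yaw -0.177 sd [0.0093 0.0098]
stamp_blue 0.46 226 ctr [0.6201 0.0359 0.025 ] yaw 1.057 sd [0.0087 0.0234]
   tri [0.6133 0.0238 0.0132]
mat_loop 0.55 1382 ctr [0.5139 0.3538 0.01  ] yaw 0.032 sd [0.0231 0.0313]
mat_loop 0.94 1247 ctr [0.5178 0.3593 0.01  ] yaw -0.049 sd [0.0225 0.0312]
   tri [0.514  0.3557 0.0041]
mat_rib 0.58 1396 ctr [0.5153 0.2679 0.01  ] yaw -0.006 sd [0.0232 0.0318]
mat_rib 0.85 1097 ctr [0.5184 0.2762 0.01  ] yaw 0.093 sd [0.0228 0.0316]
   tri [0.5145 0.2704 0.0025]
mat_stamp 0.94 1395 ctr [0.5154 0.1826 0.01  ] yaw -0.032 sd [0.0233 0.0317]
mat_stamp 0.95 947 ctr [0.5176 0.1903 0.01  ] yaw 0.04 sd [0.0233 0.0309]
   tri [0.5144 0.1845 0.0035]
rim ((515.34765625, 266.8130798339844), (127.59243774414062, 269.550537109375), 0.09299919009208679)
[154 210   9  40 238] [[0.5152 0.3537 0.01  ]]
[187 213  12  32 348] [[0.5157 0.268  0.01  ]]
[220 221  15  15 183] [[0.5157 0.1818 0.01  ]]
```

View pics/crop.png

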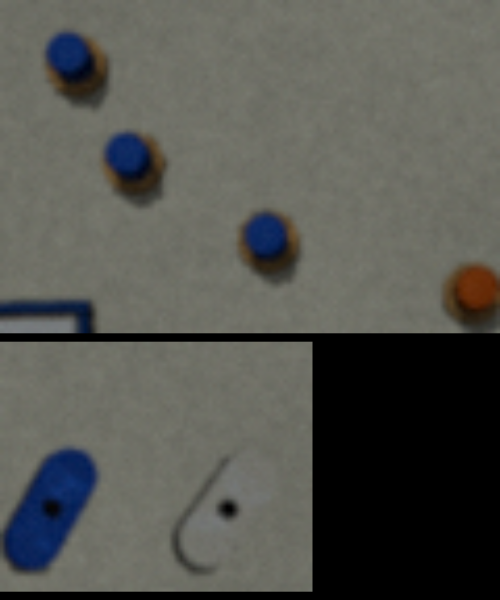

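The crop confirms it: the rightmost blue stamp is at crop (265,240), and the blue rib sits left of the white one. I'm setting out for the stamp.

```bash
python3 -m jog '[[[0,0,0,0,0,-0.143,0.65],[0,0,0,0,0,-0.143,0.65],[0,0,0,0,0,-0.143,0.65],[-22,-34,6,0,0,0,0.65],[-22,-34,6,0,0,0,0.65]]]' 40
python3 -m jog '[[[-22,-34,6,0,0,0,0.65],[-22,-34,6,0,0,0,0.65],[-22,-34,6,0,0,0,0.65],[-22,-34,6,0,0,0,0.65],[-22,-34,6,0,0,0,0.65]]]'
python3 -m jog '[[[-22,-34,6,0,0,0,0.65],[-22,-34,6,0,0,0,0.65],[-22,-34,6,0,0,0,0.65],[-22,-34,6,0,0,0,0.65],[-22,-34,6,0,0,0,0.65]]]'
```

```text
clock: 2.3
position: [0.3054, 0.499, 0.2915]
tool_rot: [3.141, -0.0, 3.141]
force: [1.8, -0.3, -0.1]
grip_width: 0.0559
finger_force: 0.0
clock: 2.8
position: [0.4157, 0.3277, 0.2619]
tool_rot: [3.141, 0.0, 3.139]
force: [0.6, 0.9, -0.7]
grip_width: 0.0556
finger_force: 0.0
clock: 3.3
position: [0.5252, 0.1574, 0.2318]
tool_rot: [3.141, 0.0, 3.139]
force: [0.4, 0.6, 0.1]
grip_width: 0.0552
finger_force: 0.0
```

```bash
cat >> h.py <<'E'
def wrist():
    s=bot.observe(); f=bot.grab_frame("wrist")
    Rt=Ro.from_euler('xyz',s['tool_rot']).as_matrix(); A=f['tool_from_camera']
    Rc=Rt@A[:3,:3]; tc=Rt@A[:3,3]+s['position']
    f['R']=Rc.T; f['t']=-Rc.T@tc; f['s']=s; return f
def un(f,uv,z):
    uv=np.asarray(uv,float).reshape(-1,2)
    d=np.c_[uv,np.ones(len(uv))]@np.linalg.inv(f['intrinsics']).T@f['R']
    o=-f['R'].T@f['t']; return o+d*((z-o[2])/d[:,2])[:,None]
def P(f): return f['intrinsics']@np.c_[f['R'],f['t']]
def blue(f,zs,guess,rad=.06):
    hsv=cv2.cvtColor(f['img'],cv2.COLOR_RGB2HSV)
    b=((hsv[...,0]>100)&(hsv[...,0]<130)&(hsv[...,1]>110)&(hsv[...,2]>50)).astype(np.uint8)
    n,l,st,c=cv2.connectedComponentsWithStats(b)
    for i in range(1,n):
        if st[i,4]<150: continue
        X=un(f,np.argwhere(l==i)[:,::-1],zs)[:,:2]
        r=cv2.minAreaRect((X*1000).astype(np.float32))
        if np.hypot(*(X.mean(0)-guess))<rad:
            w,v=np.linalg.eigh(np.cov(X.T))
            print('blue',st[i],'pix',c[i].round(1),'mean',X.mean(0).round(4),'rectctr',np.round(r[0],1),'size',np.round(r[1],1),'yaw',round(np.arctan(v[1,1]/v[0,1]),3))
E
python3 -m jog '[[[-22,-33,10,0,0,0,0.65],[-22,-33,10,0,0,0,0.65],[-22,-33,10,0,0,0,0.65],[-22,-33,0,0,0,0,0.65],[0,0,0,0,0,0,0.65]]]'
python3 - <<'E'
from h import *
f=wrist(); save(f,'w1'); print(f['s']['position'],f['tool_from_camera'].round(3).tolist(),proj(f,[.613,.024,.05]))
blue(f,.05,(.613,.024)); 
print([(d['conf'],d['xyz']) for d in bot.spot_point('stamp_blue',f)])
E
```

```text
clock: 3.8
position: [0.6139, 0.021, 0.2015]
tool_rot: [-3.139, 0.001, 3.133]
force: [-1.0, 0.7, 0.6]
grip_width: 0.0556
finger_force: 0.0
[0.6139336 0.0209692 0.2014534] [[-0.001, -0.963, -0.271, 0.071], [1.0, -0.001, -0.001, 0.0], [0.001, -0.271, 0.963, -0.07], [0.0, 0.0, 0.0, 1.0]] [322. 209.]
blue [ 305  191   38   36 1037] pix [323.3 208.5] mean [0.6124 0.0248] rectctr [612.6  24.7] size [24.2 24.3] yaw -1.02
[(0.86, [0.6091, 0.0289, 0.0]), (0.8, [0.6628, 0.1074, 0.0017]), (0.51, [0.7291, 0.1375, 0.0024])]
```

View pics/w1.png

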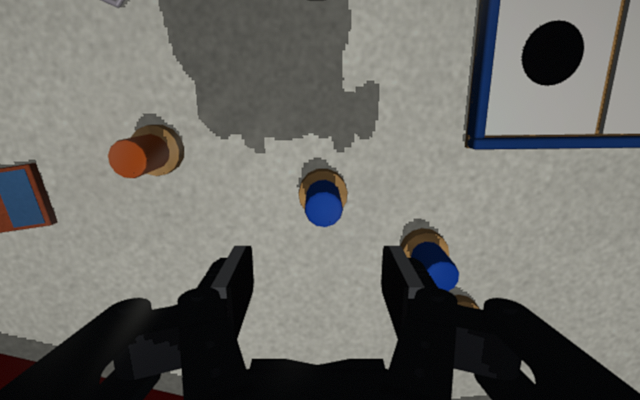

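The wrist picture shows the stamp top at (323,208), between the fingers at (235,270) and (400,270). A small correction, then down.

```bash
python3 -m jog '[[[1,4,30,0,0,0,0.65],[0,0,30,0,0,0,0.65],[0,0,30,0,0,0,0.65],[0,0,19,0,0,0,0.65],[0,0,0,0,0,0,0.65]]]'
python3 -m jog '[[[0,0,0,0,0,0,0],[0,0,0,0,0,0,0],[0,0,0,0,0,0,0],[0,0,0,0,0,0,0],[0,0,0,0,0,0,0]]]' 40
```

```text
clock: 4.4
position: [0.6095, 0.0319, 0.0908]
tool_rot: [3.141, -0.004, 3.141]
force: [-0.6, -0.8, -0.2]
grip_width: 0.0554
finger_force: 0.0
clock: 4.9
position: [0.6117, 0.0311, 0.0945]
tool_rot: [3.141, 0.002, 3.139]
force: [-1.2, 0.2, 8.3]
grip_width: 0.0246
finger_force: 39.4
```

```bash
python3 -m jog '[[[0,0,-30,0,0,0,0],[0,0,-30,0,0,0,0],[24,38,0,0,0,0,0],[24,38,0,0,0,0,0],[24,38,0,0,0,0,0]]]'
python3 -m jog '[[[24,37,0,0,0,0,0],[0,0,0,0,0,0,0],[0,0,0,0,0,0,0]]]'
python3 - <<'E'
from h import *
f=wrist(); save(f,'w2'); print(f['s']['position'],f['s']['tool_rot'],f['s']['grip_width'],proj(f,[.5157,.182,.01]))
for n in('mat_stamp','mat_rib','mat_loop','stamp_blue'): print(n,[(round(d['conf'],2),np.round(d['xyz'],4)) for d in bot.spot_point(n,f)[:3]])
E
```

```text
clock: 5.4
position: [0.5387, 0.146, 0.1541]
tool_rot: [3.141, 0.002, 3.138]
force: [0.3, 0.7, 0.2]
grip_width: 0.0247
finger_force: 39.4
clock: 5.7
position: [0.5154, 0.183, 0.1538]
tool_rot: [3.141, 0.001, 3.141]
force: [1.5, -0.2, -0.9]
grip_width: 0.0246
finger_force: 39.5
[0.51536449 0.18296395 0.15381889] [3.14099843e+00 1.20719923e-03 3.14103988e+00] 0.024635056153259626 [315. 215.]
mat_stamp [(0.67, array([0.5187, 0.1853, 0.0063]))]
mat_rib [(0.8, array([0.516 , 0.2698, 0.0033]))]
mat_loop [(0.82, array([0.515 , 0.3526, 0.0052]))]
stamp_blue [(0.58, array([0.5168, 0.1871, 0.0569]))]
```

View pics/w2.png

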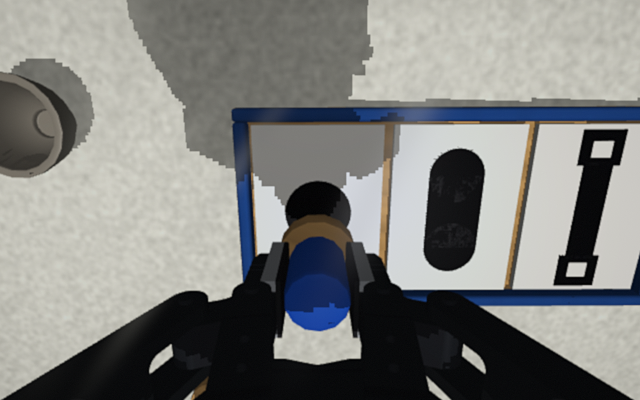

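The picture shows the stamp held upright over the disc, whose visible arc spans columns 286–351 with its centre at about (318,212). The stamp is in line with it, so I lower it.

```bash
python3 -m jog '[[[0,0,20,0,0,0,0],[0,0,20,0,0,0,0],[0,0,5,0,0,0,0],[0,0,2,0,0,0,0],[0,0,0,0,0,0,0]]]'
```

```text
clock: 6.45
position: [0.5158, 0.1817, 0.1063]
tool_rot: [3.142, 0.0, 3.138]
force: [0.3, -0.3, -0.5]
grip_width: 0.0247
finger_force: 39.5
```

```bash
python3 -m jog '[[[0,0,1,0,0,0,0],[0,0,1,0,0,0,0],[0,0,0,0,0,0,0]]]'; python3 -m jog '[[[0,0,1,0,0,0,0],[0,0,1,0,0,0,0],[0,0,0,0,0,0,0]]]'
```

```text
clock: 6.75
position: [0.5158, 0.1819, 0.1045]
tool_rot: [3.141, 0.001, 3.139]
force: [0.1, -0.5, 3.7]
grip_width: 0.0247
finger_force: 40.0
clock: 7.05
position: [0.5161, 0.1821, 0.1038]
tool_rot: [3.141, 0.002, 3.139]
force: [-7.7, -2.4, 35.8]
grip_width: 0.0248
finger_force: 44.0
```

```bash
python3 -m jog '[[[0,0,-2,0,0,0,0],[0,0,0,0,0,0,0.5],[0,0,0,0,0,0,0.5],[0,0,0,0,0,0,0.5],[0,0,0,0,0,0,0.5]]]'
python3 -m jog '[[[0,0,-30,0,0,0,0.5],[0,0,-35,0,0,0,0.5],[0,0,-35,0,0,0,0.5],[7,-42,0,0,0,0,0.5],[7,-42,0,0,0,0,0.5]]]'
python3 - <<'E'
from h import *
f=bot.grab_frame("top"); print([(round(d['conf'],2),np.round(d['xyz'],4)) for d in bot.spot_point('stamp_blue',f)])
f=bot.grab_frame("scene"); save(f,'s2'); cv2.imwrite('pics/s2c.png',cv2.resize(f['img'][180:330,280:480],None,fx=3,fy=3)[:,:,::-1])
print([(round(d['conf'],2),np.round(d['xyz'],4)) for d in bot.spot_point('stamp_blue',f)])
E
```

```text
clock: 7.55
position: [0.5154, 0.1819, 0.1037]
tool_rot: [-3.141, -0.0, 3.139]
force: [0.6, -0.0, -0.3]
grip_width: 0.0422
finger_force: 0.0
clock: 8.05
position: [0.5012, 0.0978, 0.2047]
tool_rot: [3.141, 0.002, 3.141]
force: [0.9, -1.6, -0.2]
grip_width: 0.0431
finger_force: 0.0
[(0.7, array([0.6682, 0.1074, 0.0017])), (0.7, array([ 7.256e-01,  1.408e-01, -2.000e-04]))]
[(0.57, array([0.5205, 0.1824, 0.0122])), (0.54, array([0.7274, 0.1435, 0.0019])), (0.52, array([ 0.6619,  0.1089, -0.0025]))]
```

View pics/s2c.png

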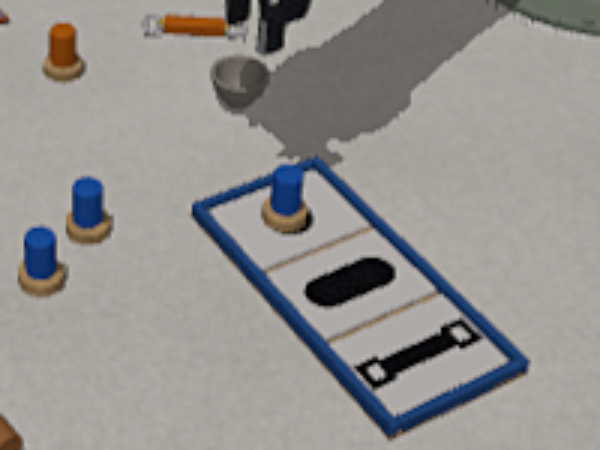

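The stamp stands upright on the disc, at crop (287,205), with a thin crescent of disc showing to its right. I'll check the offset later from close by. Next is the loop tool.

```bash
python3 -m jog '[[[7,-42,0,0,0,0,0.5],[7,-42,0,0,0,0,0.5],[7,-42,0,0,0,0,0.5],[7,-42,0,0,0,0,0.5],[7,-42,0,0,0,0,0.5]]]'
python3 -m jog '[[[7,-42,0,0,0,0,0.5],[7,-42,0,0,0,0,0.5],[4,-41,0,0,0,0.1,0.5],[0,0,0,0,0,0.1,0.5],[0,0,0,0,0,0,0.5]]]'
python3 -m jog '[[[0,0,0,0,0,0,0.5],[0,0,0,0,0,0,0.5]]]'
python3 - <<'E'
from h import *
f=wrist(); save(f,'w3'); print(f['s']['position'],f['s']['tool_rot'])
blue(f,.014,(.449,-.237)); print([(round(d['conf'],2),np.round(d['xyz'],4)) for d in bot.spot_point('loop_blue',f)])
E
```

```text
clock: 8.75
position: [0.4658, -0.1124, 0.2038]
tool_rot: [3.141, 0.0, 3.141]
force: [1.2, -0.9, 0.1]
grip_width: 0.0425
finger_force: 0.0
clock: 9.25
position: [0.4477, -0.2369, 0.2036]
tool_rot: [3.141, -0.0, 2.936]
force: [0.5, 0.4, 1.0]
grip_width: 0.0427
finger_force: 0.0
clock: 9.45
position: [0.4479, -0.2356, 0.2038]
tool_rot: [3.141, -0.0, 2.943]
force: [-0.5, -0.0, -0.0]
grip_width: 0.0426
finger_force: 0.0
[ 0.44789515 -0.23562395  0.20384342] [ 3.14121203e+00 -6.74443160e-05  2.94349320e+00]
blue [ 304  159   24   75 1467] pix [315.3 195.7] mean [ 0.4478 -0.2371] rectctr [ 448.7 -237.4] size [15.3 58.4] yaw -0.27
[]
```

View pics/w3.png

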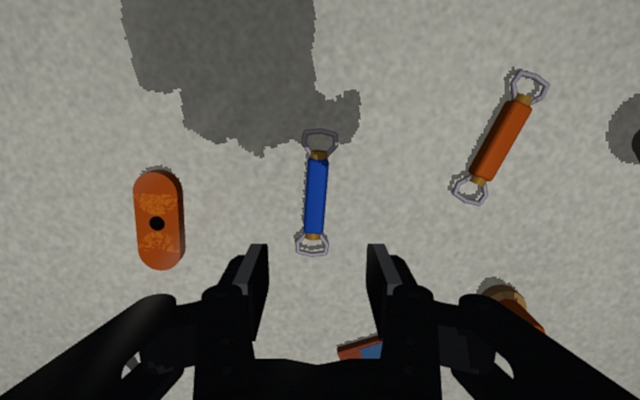

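The blue loop tool lies at (315,196), between the fingers and turned 0.07 further. The stamp grip showed the tips reach about 82 mm when nearly shut, so I go to TCP z ≈ 0.089.

```bash
python3 -m jog '[[[0,-2,30,0,0,0.07,0.5],[0,0,30,0,0,0,0.5],[0,0,30,0,0,0,0.5],[0,0,25,0,0,0,0.5],[0,0,0,0,0,0,0.5]]]'
python3 -m jog '[[[0,0,0,0,0,0,0],[0,0,0,0,0,0,0],[0,0,0,0,0,0,0],[0,0,0,0,0,0,0],[0,0,0,0,0,0,0]]]' 40
```

```text
clock: 10.05
position: [0.4459, -0.2378, 0.0866]
tool_rot: [3.141, -0.004, 2.871]
force: [0.0, -0.7, 1.4]
grip_width: 0.0426
finger_force: 0.0
clock: 10.55
position: [0.4471, -0.2389, 0.0894]
tool_rot: [-3.142, 0.001, 2.869]
force: [-0.1, -0.2, 0.1]
grip_width: 0.0006
finger_force: 0.0
```

The fingers shut above the tool, so tip_reach is the shut value. I open, go 14 mm lower and close again.

```bash
python3 -m jog '[[[0,0,0,0,0,0,0.5],[0,0,0,0,0,0,0.5],[0,0,0,0,0,0,0.5],[0,0,0,0,0,0,0.5],[0,0,7,0,0,0,0.5]]]'
python3 -m jog '[[[0,0,7,0,0,0,0.5],[0,0,0,0,0,0,0.3],[0,0,0,0,0,0,0],[0,0,0,0,0,0,0],[0,0,0,0,0,0,0]]]'
```

```text
clock: 11.05
position: [0.4472, -0.239, 0.0822]
tool_rot: [-3.141, 0.001, 2.869]
force: [0.3, 0.4, 0.5]
grip_width: 0.0428
finger_force: 0.0
clock: 11.55
position: [0.447, -0.2389, 0.075]
tool_rot: [-3.142, 0.0, 2.869]
force: [0.8, 0.0, -0.7]
grip_width: 0.0152
finger_force: 39.4
```

```bash
python3 -m jog '[[[0,0,0,0,0,0,0]]]'; python3 - <<'E'
from h import *
f=wrist(); save(f,'w4'); blue(f,.014,(.449,-.237)); print(f['s']['position'])
E
```

```text
clock: 11.65
position: [0.447, -0.2389, 0.075]
tool_rot: [-3.142, 0.0, 2.869]
force: [0.5, 0.1, -0.1]
grip_width: 0.0149
finger_force: 39.4
blue [ 298  209   39  135 4839] pix [317.1 277.1] mean [ 0.4472 -0.2393] rectctr [ 447.9 -239.3] size [15.8 61.3] yaw -0.271
[ 0.44696857 -0.23892184  0.0750358 ]
```

```bash
python3 -m jog '[[[0,0,-33,0,0,0,0],[0,0,-33,0,0,0,0],[0,0,-34,0,0,-0.136,0],[0,0,0,0,0,-0.136,0],[-5,42,0,0,0,0,0]]]'
python3 -m jog '[[[-5,42,0,0,0,0,0],[-5,42,0,0,0,0,0],[-5,42,0,0,0,0,0],[-5,42,0,0,0,0,0],[-5,42,0,0,0,0,0]]]'
python3 -m jog '[[[-5,42,0,0,0,0,0],[-5,42,0,0,0,0,0],[-5,42,0,0,0,0,0],[-5,42,0,0,0,0,0],[-5,42,0,0,0,0,0]]]'
python3 -m jog '[[[-5,42,0,0,0,0,0],[-5,42,0,0,0,0,0],[-3,44,0,0,0,0,0],[0,0,0,0,0,0,0],[0,0,0,0,0,0,0]]]'
python3 - <<'E'
from h import *
f=wrist(); save(f,'w5'); blue(f,.11,(.515,.354)); print(f['s']['position'],f['s']['tool_rot'],f['s']['grip_width'],proj(f,[.515,.3535,.01]))
hs=f['img'].astype(int).sum(2)<110
for n in('mat_loop','mat_rib','stamp_blue'): print(n,[(round(d['conf'],2),np.round(d['xyz'],4)) for d in bot.spot_point(n,f)[:3]])
E
```

```text
clock: 12.2
position: [0.4514, -0.2015, 0.1762]
tool_rot: [-3.139, 0.003, 3.139]
force: [2.3, 1.0, -0.9]
grip_width: 0.0146
finger_force: 39.4
clock: 12.7
position: [0.4771, 0.0148, 0.1751]
tool_rot: [-3.142, 0.0, 3.141]
force: [0.7, -0.4, -0.1]
grip_width: 0.015
finger_force: 39.4
clock: 13.2
position: [0.5022, 0.2249, 0.175]
tool_rot: [-3.142, 0.0, 3.141]
force: [0.6, -0.5, -0.7]
grip_width: 0.0148
finger_force: 39.4
clock: 13.7
position: [0.5149, 0.3519, 0.1745]
tool_rot: [-3.141, -0.0, -3.141]
force: [0.3, -1.1, -0.5]
grip_width: 0.0151
finger_force: 39.4
blue [ 378  164   19  126 1190] pix [388.3 229.6] mean [0.4955 0.381 ] rectctr [495.1 380.4] size [54.   5.2] yaw -0.01
blue [ 298  209   39  135 4825] pix [316.9 277. ] mean [0.517 0.352] rectctr [517.7 352. ] size [62.9 16.5] yaw 0.001
[0.51486212 0.35187482 0.17453419] [-3.14127312e+00 -4.16737580e-04 -3.14072530e+00] 0.015079107331700066 [319. 206.]
mat_loop [(0.73, array([0.5145, 0.3536, 0.0061]))]
mat_rib [(0.9, array([0.5201, 0.2719, 0.0041]))]
stamp_blue [(0.56, array([ 6.674e-01,  1.067e-01, -2.000e-04]))]
```

View pics/w5.png

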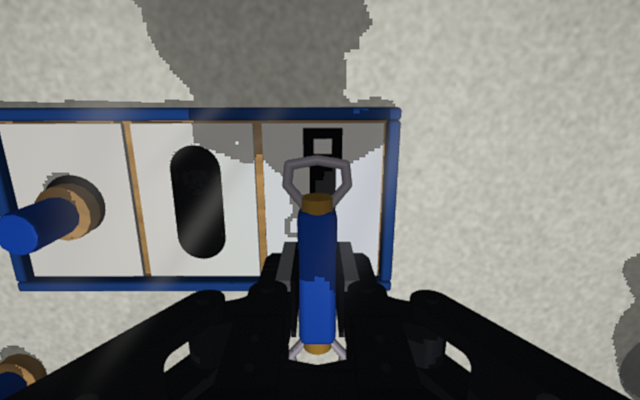

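The loop tool is lined up with its outline; the far frame at (322,145) is about 2 mm toward +y. I correct that and lower.

```bash
python3 -m jog '[[[1,2,30,0,0,0,0],[0,0,30,0,0,0,0],[0,0,25,0,0,0,0],[0,0,3,0,0,0,0],[0,0,0,0,0,0,0]]]'; python3 -m jog '[[[0,0,1,0,0,0,0],[0,0,0,0,0,0,0]]]';  python3 -m jog '[[[0,0,1,0,0,0,0],[0,0,0,0,0,0,0]]]'
```

```text
clock: 14.4
position: [0.5145, 0.3522, 0.0867]
tool_rot: [-3.141, -0.001, 3.14]
force: [-0.8, -0.4, 0.0]
grip_width: 0.0149
finger_force: 39.4
clock: 14.6
position: [0.5147, 0.353, 0.0867]
tool_rot: [3.141, 0.001, 3.14]
force: [-0.4, -0.1, -0.7]
grip_width: 0.0148
finger_force: 39.4
clock: 14.8
position: [0.5145, 0.3531, 0.0852]
tool_rot: [3.141, 0.0, 3.141]
force: [-0.2, 0.5, -1.1]
grip_width: 0.0151
finger_force: 39.4
```

```bash
python3 -m jog '[[[0,0,1,0,0,0,0],[0,0,0,0,0,0,0],[0,0,0,0,0,0,0.35],[0,0,0,0,0,0,0.35],[0,0,0,0,0,0,0.35]]]'
python3 -m jog '[[[0,0,0,0,0,0,0.35],[0,0,-30,0,0,0,0.35],[0,0,-35,0,0,0,0.35],[0,-40,-35,0,0,0,0.6],[0,-40,-20,0,0,0,0.6]]]'
python3 -m jog '[[[0,0,0,0,0,0,0.6],[0,0,0,0,0,0,0.6]]]'
python3 - <<'E'
from h import *
f=wrist(); save(f,'w6'); print(f['s']['position'],f['s']['tool_rot'])
blue(f,.022,(.515,.354)); blue(f,.06,(.515,.182),.03)
hs=(f['img'].astype(int).sum(2)<110)
print([ (n,proj(f,X)) for n,X in dict(mloop=[.515,.3535,.01],mstamp=[.5157,.182,.01],mrib=[.5157,.268,.01]).items()])
for n in('loop_blue','stamp_blue'): print(n,[(round(d['conf'],2),np.round(d['xyz'],4)) for d in bot.spot_point(n,f)[:3]])
E
```

```text
clock: 15.3
position: [0.5144, 0.3531, 0.0838]
tool_rot: [-3.142, -0.0, 3.141]
force: [-0.8, -0.8, -0.4]
grip_width: 0.0297
finger_force: 0.0
clock: 15.8
position: [0.5144, 0.2756, 0.2039]
tool_rot: [3.14, 0.002, -3.14]
force: [2.2, 0.2, 0.7]
grip_width: 0.0512
finger_force: 0.0
clock: 16.0
position: [0.5147, 0.2749, 0.2025]
tool_rot: [3.141, 0.001, 3.139]
force: [0.5, 1.1, -0.5]
grip_width: 0.0513
finger_force: 0.0
[0.51471211 0.27487177 0.20251854] [3.14090208e+00 9.94878519e-04 3.13929175e+00]
blue [ 418  106   82  166 2702] pix [471.3 181.1] mean [0.5039 0.3876] rectctr [511.3 374.3] size [125.3  53.8] yaw 0.04
blue [ 410  160   27   79 1740] pix [422.3 198.7] mean [0.5152 0.3528] rectctr [516.  352.4] size [60.2 18.1] yaw 0.032
blue [ 121  121   95  152 1962] pix [147.9 213.6] mean [0.5147 0.1682] rectctr [505.2 183.3] size [98.5 48.4] yaw 0.231
blue [ 153  188   52   49 1604] pix [177.3 212.1] mean [0.5125 0.1866] rectctr [511.4 186.1] size [24.  37.2] yaw -0.746
[('mloop', array([419., 195.])), ('mstamp', array([196., 196.])), ('mrib', array([308., 196.]))]
loop_blue [(0.8, array([0.5217, 0.3536, 0.0134]))]
stamp_blue [(0.82, array([0.5178, 0.1827, 0.0104])), (0.64, array([0.6616, 0.1046, 0.0008]))]
```

View pics/w6.png

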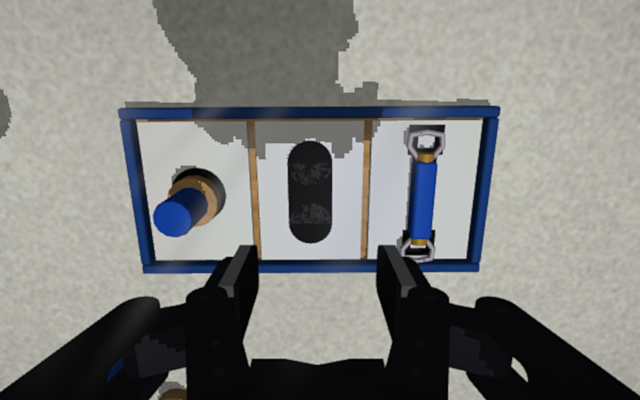

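The loop tool lies on its outline at (422,199), and the stamp is on the disc within a few mm. On to the rib.

```bash
python3 -m jog '[[[-6,-42,0,0,0,0,0.6],[-6,-42,0,0,0,0,0.6],[-6,-42,0,0,0,0,0.6],[-6,-42,0,0,0,0,0.6],[-6,-42,0,0,0,0,0.6]]]'
python3 -m jog '[[[-6,-42,0,0,0,0,0.6],[-6,-42,0,0,0,0,0.6],[-6,-42,0,0,0,0,0.6],[-6,-42,0,0,0,0,0.6],[-6,-42,0,0,0,0,0.6]]]'
python3 -m jog '[[[-6,-42,0,0,0,0,0.6],[-6,-42,0,0,0,0,0.6],[-6,-42,0,0,0,0,0.6],[-6,-42,0,0,0,0,0.6],[-2,-41,0,0,0,0,0.6]]]'
python3 -m jog '[[[0,0,0,0,0,0.14,0.6],[0,0,0,0,0,0.14,0.6],[0,0,0,0,0,0.14,0.6],[0,0,0,0,0,0.14,0.6],[0,0,0,0,0,0,0.6]]]'
python3 -m jog '[[[0,0,0,0,0,0,0.6],[0,0,0,0,0,0,0.6]]]'
python3 - <<'E'
from h import *
f=wrist(); save(f,'w7'); print(f['s']['position'],f['s']['tool_rot'])
blue(f,.012,(.60,-.353)); print([(round(d['conf'],2),np.round(d['xyz'],4)) for d in bot.spot_point('rib_blue',f)])
E
```

```text
clock: 16.65
position: [0.5441, 0.0648, 0.2012]
tool_rot: [3.142, -0.001, -3.141]
force: [0.7, 0.2, 0.2]
grip_width: 0.0515
finger_force: 0.0
clock: 17.15
position: [0.5743, -0.1454, 0.2011]
tool_rot: [3.141, -0.001, -3.141]
force: [0.4, 0.2, -0.1]
grip_width: 0.0511
finger_force: 0.0
clock: 17.65
position: [0.6006, -0.3543, 0.2007]
tool_rot: [3.141, -0.001, -3.141]
force: [0.5, 1.0, 0.4]
grip_width: 0.0512
finger_force: 0.0
clock: 18.15
position: [0.6004, -0.3525, 0.2007]
tool_rot: [-3.141, -0.001, 2.58]
force: [0.6, 0.3, -0.1]
grip_width: 0.0516
finger_force: 0.0
clock: 18.35
position: [0.6, -0.3533, 0.2015]
tool_rot: [3.142, -0.0, 2.585]
force: [-0.0, 0.5, -0.2]
grip_width: 0.0511
finger_force: 0.0
[ 0.59999461 -0.35326934  0.20145047] [ 3.14155882e+00 -4.91836378e-04  2.58472466e+00]
blue [ 295  141   45  104 4020] pix [317.4 192.5] mean [ 0.5979 -0.3527] rectctr [ 598.8 -353.6] size [33.5 81.3] yaw -0.548
[(0.91, array([ 0.5986, -0.466 ,  0.0021])), (0.6, array([ 6.001e-01, -3.504e-01,  1.000e-04]))]
```

View pics/w7.png

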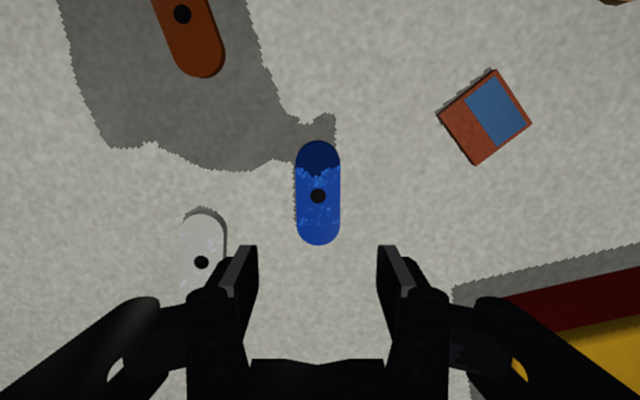

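The blue rib lies centred and aligned between the fingers at (317,193). Going down to grip.

```bash
python3 -m jog '[[[1,0,35,0,0,0,0.6],[0,0,35,0,0,0,0.6],[0,0,35,0,0,0,0.6],[0,0,23,0,0,0,0.6],[0,0,0,0,0,0,0.6]]]'
python3 -m jog '[[[0,0,0,0,0,0,0.6],[0,0,0,0,0,0,0],[0,0,0,0,0,0,0],[0,0,0,0,0,0,0],[0,0,0,0,0,0,0]]]' 40
```

```text
clock: 18.95
position: [0.5984, -0.3529, 0.0716]
tool_rot: [-3.142, -0.002, 2.582]
force: [0.1, 0.4, 0.9]
grip_width: 0.051
finger_force: 0.0
clock: 19.45
position: [0.5992, -0.3533, 0.0745]
tool_rot: [3.142, 0.001, 2.581]
force: [-1.0, 1.0, 5.8]
grip_width: 0.0331
finger_force: 40.4
```

```bash
python3 -m jog '[[[0,0,-33,0,0,0,0],[0,0,-33,0,0,-0.14,0],[0,0,-34,0,0,-0.14,0],[0,0,0,0,0,-0.14,0],[0,0,0,0,0,-0.14,0]]]'
python3 -m jog '[[[5,42,0,0,0,0,0],[5,42,0,0,0,0,0],[5,42,0,0,0,0,0],[5,42,0,0,0,0,0],[5,42,0,0,0,0,0]]]'
python3 -m jog '[[[6,42,0,0,0,0,0],[6,42,0,0,0,0,0],[6,42,0,0,0,0,0],[6,42,0,0,0,0,0],[6,42,0,0,0,0,0]]]'
python3 -m jog '[[[5,42,0,0,0,0,0],[5,42,0,0,0,0,0],[5,42,0,0,0,0,0],[6,42,0,0,0,0,0],[6,34,0,0,0,0,0]]]'
python3 -m jog '[[[0,0,0,0,0,0,0],[0,0,0,0,0,0,0]]]'
python3 - <<'E'
from h import *
f=wrist(); save(f,'w8'); blue(f,.11,(.517,.2685)); print(f['s']['position'],f['s']['tool_rot'],f['s']['grip_width'],proj(f,[.517,.2685,.01]))
E
```

```text
clock: 19.95
position: [0.5993, -0.3533, 0.1754]
tool_rot: [-3.14, 0.002, -3.136]
force: [-0.9, -0.5, -1.9]
grip_width: 0.0328
finger_force: 40.0
clock: 20.45
position: [0.5737, -0.1415, 0.1741]
tool_rot: [-3.142, 0.0, 3.141]
force: [1.4, 0.9, 0.7]
grip_width: 0.0323
finger_force: 40.0
clock: 20.95
position: [0.5438, 0.0686, 0.1741]
tool_rot: [3.142, 0.0, 3.141]
force: [0.6, -0.2, -0.0]
grip_width: 0.0328
finger_force: 40.0
clock: 21.45
position: [0.5168, 0.2716, 0.174]
tool_rot: [3.141, 0.0, -3.141]
force: [0.5, 0.3, -0.6]
grip_width: 0.0325
finger_force: 40.0
clock: 21.65
position: [0.5171, 0.2695, 0.1738]
tool_rot: [-3.141, -0.0, -3.141]
force: [-0.0, -0.2, -1.1]
grip_width: 0.0326
finger_force: 40.0
blue [ 425  164   36   89 2428] pix [442.2 208.2] mean [0.4882 0.3194] rectctr [488.6 319.4] size [36.7 11.6] yaw 0.019
blue [  275   175    85   184 12936] pix [316.9 266.1] mean [0.5142 0.2696] rectctr [516.7 269.6] size [84.3 34.4] yaw 0.003
[0.51712151 0.26950564 0.17381431] [-3.14143035e+00 -3.71282828e-05 -3.14071705e+00] 0.032623901511188894 [315. 205.]
```

View pics/w8.png

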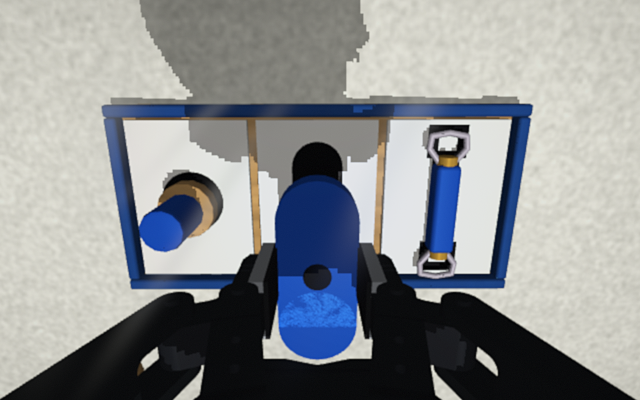

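The rib is held flat and centred over its outline (outline visible at (318,155), rib centre (317,266)). Lowering and releasing.

```bash
python3 -m jog '[[[0,0,30,0,0,0,0],[0,0,30,0,0,0,0],[0,0,24,0,0,0,0],[0,0,2,0,0,0,0],[0,0,0,0,0,0,0]]]'; python3 -m jog '[[[0,0,1,0,0,0,0],[0,0,0,0,0,0,0]]]';  python3 -m jog '[[[0,0,1,0,0,0,0],[0,0,0,0,0,0,0]]]'
```

```text
clock: 22.2
position: [0.5178, 0.2679, 0.0881]
tool_rot: [-3.141, -0.0, 3.139]
force: [1.2, 0.5, 0.2]
grip_width: 0.0328
finger_force: 40.0
clock: 22.4
position: [0.5181, 0.269, 0.088]
tool_rot: [3.141, 0.001, 3.14]
force: [-0.2, 0.0, -1.0]
grip_width: 0.0326
finger_force: 40.0
clock: 22.6
position: [0.5176, 0.2691, 0.0863]
tool_rot: [3.141, 0.001, 3.141]
force: [-0.4, 0.5, -0.6]
grip_width: 0.0331
finger_force: 40.0
```

```bash
python3 -m jog '[[[0,0,1,0,0,0,0],[0,0,1,0,0,0,0],[0,0,0,0,0,0,0]]]'; python3 -m jog '[[[0,0,0,0,0,0,0.55],[0,0,0,0,0,0,0.55],[0,0,0,0,0,0,0.55],[0,0,0,0,0,0,0.55],[0,0,0,0,0,0,0.55]]]'
python3 -m jog '[[[0,0,-20,0,0,0,0.55],[0,0,-35,0,0,0,0.55],[0,0,-35,0,0,0,0.55],[0,0,-35,0,0,0,0.55],[0,0,0,0,0,0,0.55]]]'
python3 -m jog '[[[0,0,0,0,0,0,0.55],[0,0,0,0,0,0,0.55]]]'
python3 - <<'E'
from h import *
f=wrist(); save(f,'w9'); print(f['s']['position'],f['s']['clock'])
blue(f,.022,(.517,.2685),.03);blue(f,.024,(.515,.354),.03)
for n in('loop_blue','rib_blue','stamp_blue'): print(n,[(round(d['conf'],2),np.round(d['xyz'],4)) for d in bot.spot_point(n,f)[:2]])
m=[.5157,.182]
print(proj(f,m+[.022]),proj(f,m+[.06]))
E
```

```text
clock: 22.9
position: [0.5175, 0.269, 0.0844]
tool_rot: [3.141, 0.0, 3.141]
force: [-4.1, -1.7, 14.5]
grip_width: 0.0325
finger_force: 41.6
clock: 23.4
position: [0.5175, 0.2689, 0.0837]
tool_rot: [-3.141, -0.0, 3.141]
force: [-0.4, -0.3, 0.2]
grip_width: 0.0474
finger_force: 0.0
clock: 23.9
position: [0.519, 0.2697, 0.2131]
tool_rot: [3.138, 0.005, 3.14]
force: [0.6, -0.2, -0.8]
grip_width: 0.0468
finger_force: 0.0
clock: 24.1
position: [0.5171, 0.2688, 0.2079]
tool_rot: [-3.141, -0.001, 3.141]
force: [-0.1, 0.0, 0.3]
grip_width: 0.0469
finger_force: 0.0
[0.5171012  0.26879866 0.20790018] 24.1
blue [ 295  143   46  106 4126] pix [317.3 195.1] mean [0.5158 0.269 ] rectctr [517.3 269. ] size [33.5 82. ] yaw 0.005
blue [ 417  156   27   79 1652] pix [429.1 194.4] mean [0.5146 0.3523] rectctr [515.7 351.7] size [60.4 17.9] yaw 0.033
loop_blue [(0.63, array([0.5222, 0.3567, 0.0118]))]
rib_blue [(0.71, array([0.5226, 0.2702, 0.0158]))]
stamp_blue [(0.71, array([0.5165, 0.1836, 0.0082])), (0.7, array([0.7283, 0.1415, 0.0019]))]
[202. 196.] [183. 211.]
```

View pics/w9.png

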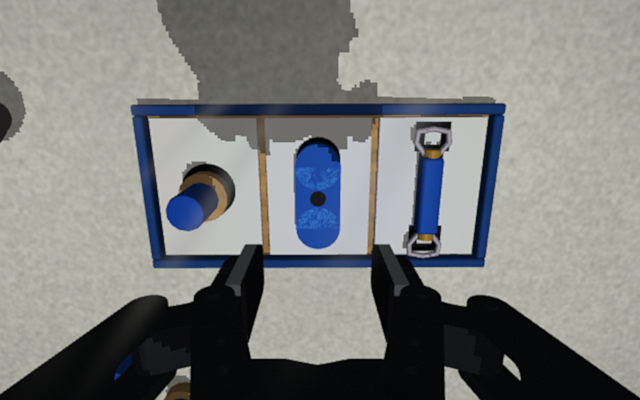

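All three tools sit on their outlines: stamp at (203,197), rib at (317,195), loop tool at (429,194). I'm handing in.

```bash
python3 -c "
from workcell import bot
print(bot.job_done())"
```

```text
the job is handed in; nothing more can be done
None
```

The job is handed in at about 24 s. The last wrist picture shows the blue loop tool and rib flat on their outlines and the blue stamp upright on its disc, all within about 5 mm. I steered clear of the orange tools and the pot but did not re-measure them, and the hand-in returned no verdict.

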